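# Put the brass nipple away in the parts drawer

### The arm

A 7-joint arm with a two-finger parallel gripper is mounted at the origin on the work surface. World frame = base frame: x ahead of the robot, y to its left, z up, the work surface at z = 0. Lengths are in m, angles in rad, forces in N, time in s.
With the tool pointing down it reaches from about 0.425 to 1.025 m from the base axis. Payload 9.4 kg.
Tool frame: the origin (TCP) lies at the centre of the arm's flange, where the gripper is bolted on; the fingertips stand 173 mm ahead of it and the grasp point (between the pads) lies 155 mm ahead of it (arm.hold_point_z is the distance from the TCP to the grasp point, in m); z points along the fingers, y is the line along which they close (so a half turn about z gives the same grasp; the last joint's range is limited). The gripper opens to 85 mm and grips with 20 to 120 N. Pads are 22 mm wide; open, the fingers measure 114 mm over their backs; the gripper's body (76 mm by 85 mm) begins 54 mm behind the grasp point. The pads swing forward as they close: fully open they stand 13 mm farther back than shut.
Start: joints at [1.214, 0.599, -0.003, 1.599, 0.002, 0.943, -0.08], TCP at [0.2, -0.697, 0.405] pointing down, gripper open.
Joint ranges: [-2.57, 2.57], [-0.35, 1.97], [-1.29, 1.29], [0.11, 2.56], [-1.05, 4.19], [0.11, 1.86], [-2.63, 2.63]. Speed limits (rad/s): [2.22, 2.22, 3.01, 3.01, 3.14, 3.14, 3.14].

### API

Orientations are given as [roll, pitch, yaw] about the fixed x, y, z axes, in that order (R = Rz(yaw) Ry(pitch) Rx(roll)).
In Python, from station import monitor, cams, finish_job, arm gives the robot as it stands.
- The arm moves only by the tool carry_out, never from a script. Its argument "targets" is a list of rows, each an object with "translation": the shift along the tool's x, y, z in cm, a list of three; "delta_rot": the turn, a rotation vector about the tool's x, y, z in rad, a list of three; "grip": the opening, from 0 (shut) to 1 (fully open). In form: [{"translation": [dx, dy, dz], "delta_rot": [wx, wy, wz], "grip": grip}, ...]. A call has 1 to 10 rows; each row is the pose to reach, as a shift and turn from the pose commanded when the call began, along the tool's axes at that moment; what a row does not reach only later rows make up. A row lasts 1/8 s, in which the tool goes at most 62.5 mm and 10.7 degrees, less where a joint would pass 70% of its speed; a pose out of reach is approached as far as the arm can. A call with a gripper value outside its range is refused whole. The fingers move at their own pace and stop on an object; the grip force is fixed at half the most. Time passes only in rows, so rows that repeat a pose let the fingers close. It gives the time, the measured TCP pose, the force, the opening and the grip force at its end, in the units of the state.
- monitor.state(): the state, without advancing time (a new reading comes with each control period).
- cams.capture(name): name is "scene" or "top" or "wrist"; returns the picture (384x512x3 uint8, red, green, blue); there is no depth.
- cams.get_calibration(name): a dict with "fov_y" (degrees; the focal length in pixels is half the picture's height over the tangent of half this angle, whatever the lens; pixels are square), "cx", "cy" (the principal point, pixels), "dist_coeffs" ([k1, k2, p1, p2, k3] as OpenCV has them; the pictures are not rectified), "R" (3x3) and "t" (3): a world point X has camera coordinates R X + t. Camera axes: x right, y down, z forward; pixel columns grow to the right and rows downward; lengths in m; the calibration is good to about 2 mm. A picture is of the moment at which its call begins: read the wrist's pose just before it. get_calibration takes no time and is no camera call; for the wrist camera it gives the pose at the moment of the call.
- finish_job(): hands the job in; it is judged then, once.
The state is a dict: "clock": time; "joints": joint angles; "qd": joint speeds; "joint_efforts": joint torques, N m; "ee_pos": TCP position; "ee_rot": TCP orientation; "force": force on the tool from outside, world axes, zero at the start; "ft_torque": the same for the moment, N m; "width": opening from 0.0 (shut) to 1.0 (fully open); "grip_force": force on a finger pad.
Only numpy, scipy, OpenCV 4.12 (cv2) and the standard library are available. Lean on these libraries where they do the work, as an engineer would, in place of code of your own. Each camera call takes 0.05 s, during which the arm holds its last target. There are 200 camera calls.

### The job

Put the brass pipe nipple into the open top drawer of the blue parts cabinet, then slide that drawer fully shut. Leave the steel nipple of the same shape where it stands.

Things in the scene. Friction and masses are not known exactly. Their poses are not given: they have to be found in the camera images.
- brass_mid (a point): Centre (half-way up) of the golden brass pipe nipple, loose, 0.1 to 0.2 kg, standing upright on the counter: 52 mm high; round the middle a hexagon collar 20 mm high, 34 mm across flats (39 over corners), and below and above it a round end 28 mm in diameter and 16 mm high. z up; two of the collar's flats face its +y and -y. At least 25 mm is free around it.
- steelnip_mid (a point): Centre of the silver-grey steel nipple, same shape and size as the brass one, standing upright on the counter; to be left alone. A grey plastic coupling and a red plastic end cap, both about 40 mm in diameter and up to 50 mm high, stand near by too.
- drawer_well (a point): Point on the floor (upper face) of the open top drawer, midway across and 60 mm behind the front panel's back; moves with the drawer. x points into the cabinet (the way it slides shut), y across, z up. Inside: 178 mm wide, x -54 to +141 mm, sides 50 mm and front panel 60 mm high above the floor. Cabinet: blue, fixed, 240 deep, 220 wide, 164 mm high, roof 60 to 72 mm above this floor.
- cab_drawer0 (a joint): How far the top drawer is open, in m: 0 is shut (a firm stop); starts 0.12 to 0.155 open, so that much of it lies free above. It slides with 1 to 2 N and stays where it is left. Its handle is a level steel bar, 11 mm thick, 110 mm long along y, centred at x -110, y 0, z +34 mm in drawer_well's frame, 29 mm clear of the grey front panel.
Mind the look-alikes: they are no part of the job. What is shaped like the part that bears brass_mid but green or purple is not meant.

How it is judged:
On the way, in this order (a step that is already met when the one before it is completed fails the run):
1. the brass nipple is in the drawer while it stands open (x of brass_mid in the frame of drawer_well between -0.06 and 0.15 m and y of brass_mid in the frame of drawer_well between -0.09 and 0.09 m and z of brass_mid in the frame of drawer_well between 0 and 0.05 m and value of joint cab_drawer0 above 0.05 m), for 0.2 s.
2. the drawer is shut (value of joint cab_drawer0 below 0.01 m), for 0.2 s.
At the end, for the whole second after the job is handed in: The top drawer is shut to within 10 mm and the brass nipple lies or stands inside it, in any attitude; the steel nipple is within 30 mm of where it started (value of joint cab_drawer0 below 0.01 m and x of brass_mid in the frame of drawer_well between -0.06 and 0.15 m and y of brass_mid in the frame of drawer_well between -0.09 and 0.09 m and z of brass_mid in the frame of drawer_well between 0 and 0.05 m and distance of steelnip_mid from where it was at the start of the episode below 0.03 m); the robot touches nothing.
It fails at once if the steel nipple is moved more than 30 mm (distance of steelnip_mid from where it was at the start of the episode above 0.03 m).
It also fails if it takes over 54 s, if anything falls off the work surface, if the arm or the gripper's body presses on something with over 40 N, if the wrist force passes 120 N, or if a joint passes its speed limit or range.

## Working session

There is one attempt and no reset: what is moved stays moved. The work goes in short steps, Python scripts to look and compute and a tool call to move; the robot and the scene stay as the last step left them, time stands still between calls to the robot, and variables do not carry over. Pictures are saved under pics/ and viewed, at most 12 in all, crops included, and the job is handed in when it is done.

Besides the shell and the picture viewer there is one more tool, called after ">>>" as a command line: name --argument value ..., lists and objects as JSON in quotes. carry_out: Moves the arm, as the interface text tells. Its arguments: {"type":"object","properties":{"targets":{"type":"array","items":{"type":"object","properties":{"translation":{"type":"array","items":{"type":"number"}},"delta_rot":{"type":"array","items":{"type":"number"}},"grip":{"type":"number"}}}}},"required":["targets"]}

```bash
mkdir -p pics; python3 - <<'E'
from station import monitor,cams,arm
import cv2,numpy as np
s=monitor.state();print(s['clock'],s['ee_pos'],s['ee_rot'],s['width'],arm.hold_point_z)
for n in("scene","top"):
    im=cams.capture(n);cv2.imwrite(f'pics/{n}0.png',im[:,:,::-1]);c=cams.get_calibration(n);print(n,c)
E
```

```text
0.0 [ 0.20015909 -0.69660942  0.40381429] [-3.14005553e+00  1.25537479e-04  2.79814254e-01] 1.0026906405013036 0.1547
scene {'fov_y': 53.68365873645715, 'cx': 263.785751820316, 'cy': 188.35263018171304, 'dist_coeffs': array([-0.02290855,  0.        ,  0.        ,  0.        ,  0.        ]), 'R': array([[ 0.79983898,  0.60011517,  0.01092664],
       [ 0.39926118, -0.51836983, -0.75622962],
       [-0.44816082,  0.60922451, -0.65421509]]), 't': array([-0.43945986, -0.1532607 ,  1.31548867])}
top {'fov_y': 56.95000408380406, 'cx': 255.23207922534672, 'cy': 190.74698549478111, 'dist_coeffs': array([-0.08171638,  0.        ,  0.        ,  0.        ,  0.        ]), 'R': array([[ 0.00821075, -0.99987338,  0.01363124],
       [-0.9976765 , -0.00911316, -0.06751706],
       [ 0.06763274, -0.0130452 , -0.997625  ]]), 't': array([0.03075978, 0.55745845, 0.87696466])}
```

View pics/scene0.png

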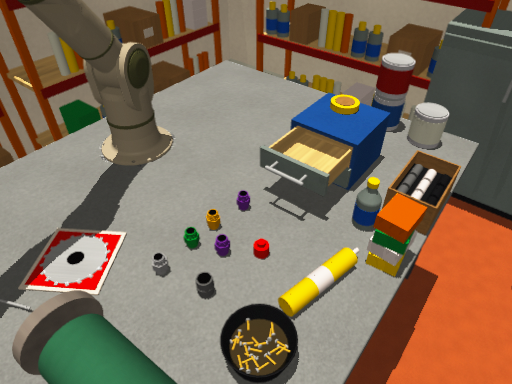

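View pics/top0.png

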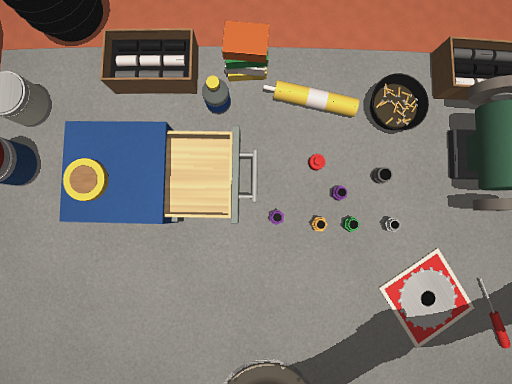

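The scene view shows brass at (213,219), steel at (161,264), and the drawer around (305,160). In the top view brass is at (319,224), steel at (392,224), the drawer floor spans about cols 168–232 and rows 133–215, and the handle bar is at col 255, rows 150–198.

```bash
cat >h.py <<'E'
import cv2,numpy as np
from station import monitor,cams,arm
from scipy.spatial.transform import Rotation as Ro
def ray(c,p):
    f=192/np.tan(np.radians(c['fov_y'])/2)
    K=np.array([[f,0,c['cx']],[0,f,c['cy']],[0,0,1]])
    u=cv2.undistortPoints(np.array([[p]],float),K,c['dist_coeffs'])[0,0]
    R=np.array(c['R']);return -R.T@c['t'],R.T@np.array([u[0],u[1],1])
def plane(c,p,z):
    o,d=ray(c,p);return o+d*(z-o[2])/d[2]
def tri(c1,p1,c2,p2):
    o1,d1=ray(c1,p1);o2,d2=ray(c2,p2)
    s=np.linalg.lstsq(np.c_[d1,-d2],o2-o1,rcond=None)[0]
    a,b=o1+s[0]*d1,o2+s[1]*d2;return (a+b)/2,np.linalg.norm(a-b)
def blob(im,lo,hi,near,r=25,op=0):
    m=cv2.inRange(cv2.cvtColor(im,cv2.COLOR_RGB2HSV),lo,hi)
    w=np.zeros_like(m);cv2.circle(w,near,r,255,-1);m&=w
    n,l,st,ce=cv2.connectedComponentsWithStats(m);i=1+np.argmax(st[1:,4]);return ce[i],st[i],l==i
def totool(v):
    s=monitor.state();return Ro.from_euler('xyz',s['ee_rot']).inv().apply(v)
E
python3 - <<'E'
from h import *
ci={n:cams.get_calibration(n) for n in('scene','top')}
im={n:cv2.imread(f'pics/{n}0.png')[:,:,::-1].copy() for n in ci}
lo,hi=(12,110,80),(30,255,255)
a=blob(im['scene'],lo,hi,(213,219),18);b=blob(im['top'],lo,hi,(319,224),14)
print(a[0],a[1],b[0],b[1]);print('brass',tri(ci['scene'],a[0],ci['top'],b[0]))
P=lambda p,z:plane(ci['top'],p,z).round(3)
for n,p in dict(brass=(319,224),green=(350,224),purp1=(277,216),purp2=(339,192),steel=(392,224)).items():print(n,P(p,.052))
# handle ends & panel corners: scene/top correspondences
for n,p,q in [('handle near(-x) end',(269,167),(255,199)),('handle far end',(303,182),(255,151)),
  ('panel outer -x top corner',(262,150),(238,221)),('panel outer +x top corner',(326,172),(240,127)),
  ('cab roof -x/front',(293,124),(165,222)),('cab roof +x front',(349,151),(167,122))]:
    print(n,tri(ci['scene'],p,ci['top'],q))
E
python3 - <<'E'
import cv2
a=cv2.imread('pics/scene0.png')[90:230,190:390];b=cv2.imread('pics/top0.png')[110:250,150:350]
import numpy as np
cv2.imwrite('pics/crop0.png',cv2.resize(np.hstack([a,b]),(800,280),interpolation=cv2.INTER_CUBIC))
E
```

```text
[212.77294686 219.72463768] [206 209  14  21 207] [317.9921875 223.4453125] [311 217  17  14 128]
brass (array([ 0.47440778, -0.12433812,  0.02205452]), np.float64(0.00368746863969103))
brass [ 0.475 -0.12   0.052]
green [ 0.476 -0.196  0.052]
purp1 [ 0.494 -0.017  0.052]
purp2 [ 0.554 -0.17   0.052]
steel [ 0.476 -0.302  0.052]
handle near(-x) end (array([0.53324353, 0.03874177, 0.1279273 ]), np.float64(0.004546737016774592))
handle far end (array([0.64044958, 0.03950804, 0.12958822]), np.float64(0.0042455754383951706))
panel outer -x top corner (array([0.48368869, 0.07476661, 0.14202678]), np.float64(0.0024335587680768124))
panel outer +x top corner (array([0.68550389, 0.07206207, 0.16354042]), np.float64(0.002441104747334497))
cab roof -x/front (array([0.4807338 , 0.23242406, 0.14850056]), np.float64(0.004082119274244019))
cab roof +x front (array([0.68824675, 0.2256258 , 0.1467716 ]), np.float64(0.02448424876865911))
```

View pics/crop0.png

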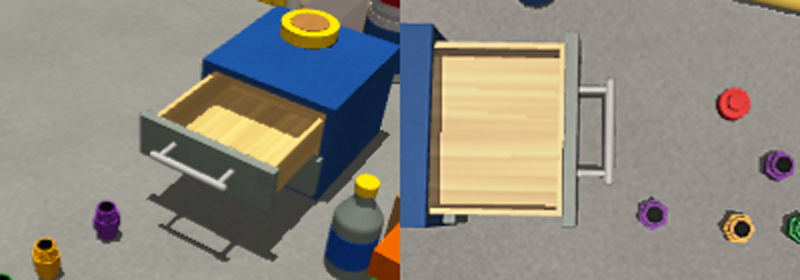

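Brass is at about (0.475,-0.122). The handle measures y≈0.039, z≈0.128, which matches the text (drawer floor z≈0.092, well ≈(0.587,0.149)). I'll go above the brass with the closing line along world x.

>>> carry_out --targets '[{"translation":[42.3,-47.7,0],"delta_rot":[0,0,-1.29],"grip":1},{"translation":[42.3,-47.7,0],"delta_rot":[0,0,-1.29],"grip":1},{"translation":[42.3,-47.7,0],"delta_rot":[0,0,-1.29],"grip":1},{"translation":[42.3,-47.7,0],"delta_rot":[0,0,-1.29],"grip":1},{"translation":[42.3,-47.7,0],"delta_rot":[0,0,-1.29],"grip":1},{"translation":[42.3,-47.7,0],"delta_rot":[0,0,-1.29],"grip":1},{"translation":[42.3,-47.7,0],"delta_rot":[0,0,-1.29],"grip":1},{"translation":[42.3,-47.7,0],"delta_rot":[0,0,-1.29],"grip":1},{"translation":[42.3,-47.7,0],"delta_rot":[0,0,-1.29],"grip":1},{"translation":[42.3,-47.7,0],"delta_rot":[0,0,-1.29],"grip":1}]'

```text
clock: 1.35
ee_pos: [0.4701, -0.1311, 0.4047]
ee_rot: [3.142, 0.0, 1.569]
force: [0.7, -0.1, -0.8]
width: 0.998
grip_force: 0.0
```

>>> carry_out --targets '[{"translation":[0,0,0],"delta_rot":[0,0,0],"grip":1},{"translation":[0,0,0],"delta_rot":[0,0,0],"grip":1}]'

```text
clock: 1.6
ee_pos: [0.4694, -0.133, 0.4044]
ee_rot: [-3.141, 0.0, 1.57]
force: [0.0, -0.6, -0.1]
width: 1.002
grip_force: 0.0
```

```bash
python3 - <<'E'
from h import *
s=monitor.state();c=cams.get_calibration('wrist');im=cams.capture('wrist')
np.save('w1.npy',im);import pickle;pickle.dump((s,c),open('w1.pkl','wb'))
cv2.imwrite('pics/w1.png',im[:,:,::-1]);print(s['clock'],s['ee_pos'],-np.array(c['R']).T@c['t'],c['fov_y'])
E
```

```text
1.6 [ 0.46939073 -0.13303064  0.4043795 ] [ 0.46965645 -0.06281495  0.3728795 ] 70.40037419036578
```

View pics/w1.png

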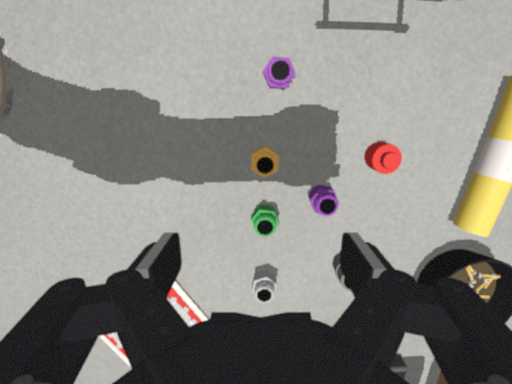

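Brass is at (264,162) with its bore dark. The hexagon collar is visible and the fingers are at the bottom, around (165,265) and (355,265).

```bash
python3 - <<'E'
from h import *
import pickle
s,c=pickle.load(open('w1.pkl','rb'));im=np.load('w1.npy')
ce,st,m=blob(im,(10,110,40),(30,255,255),(264,162),22)
h=cv2.convexHull(np.argwhere(m)[:,::-1].astype(np.int32)).reshape(-1,2)
print(st);
W=np.array([plane(c,p,.03)[:2] for p in h]);
for a in range(-30,150,10):
    u=W@[np.cos(np.radians(a)),np.sin(np.radians(a))];print(a,round(np.ptp(u)*1e3,1),end=' ; ')
# bore (dark) centre -> top at .052
g=im.max(2);d=(g<45).astype(np.uint8);w=np.zeros_like(d);cv2.circle(w,(264,162),13,1,-1);n,l,S,C=cv2.connectedComponentsWithStats(d&w);i=1+np.argmax(S[1:,4]);print('\nbore',C[i],S[i])
(hx,hy),hr=cv2.minEnclosingCircle(h.astype(np.float32));print('hull c',hx,hy,hr,plane(c,(hx,hy),.03))
t=cams.get_calibration('top');tm=cv2.imread('pics/top0.png')[:,:,::-1]
print('bore at .052',plane(c,C[i],.052),'tri w/ top bore(320,225)',tri(c,C[i],t,(320,225)))
big=cv2.resize(im[130:195,230:300],None,fx=8,fy=8,interpolation=cv2.INTER_NEAREST);cv2.imwrite('pics/w1c.png',big[:,:,::-1])
E
```

```text
[251 146  28  32 487]
-30 38.7 ; -20 37.6 ; -10 35.3 ; 0 34.5 ; 10 37.0 ; 20 38.5 ; 30 38.9 ; 40 38.0 ; 50 36.6 ; 60 36.4 ; 70 38.5 ; 80 39.9 ; 90 40.1 ; 100 39.7 ; 110 38.2 ; 120 36.2 ; 130 37.7 ; 140 38.6 ; 
bore [264.66863905 164.66863905] [258 158  15  14 169]
hull c 264.5 161.46774291992188 15.540404319763184 [ 0.47443457 -0.12636697  0.03      ]
bore at .052 [ 0.47434624 -0.12617458  0.052     ] tri w/ top bore(320,225) (array([ 0.47380191, -0.1168164 ,  0.08967498]), np.float64(0.003765425754474451))
```

View pics/w1c.png

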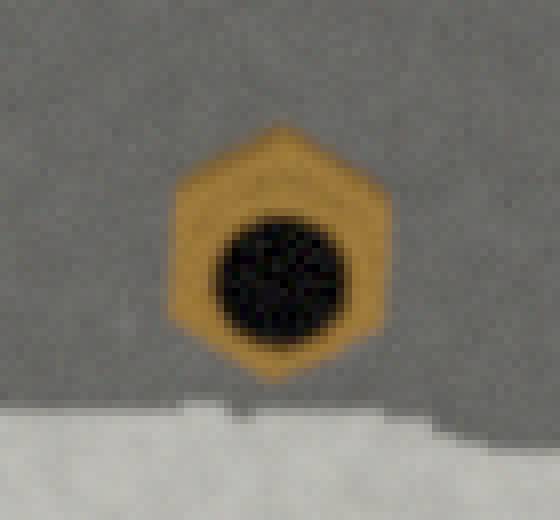

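>>> carry_out --targets '[{"translation":[0.7,0.5,5],"delta_rot":[0,0,0.04],"grip":1},{"translation":[0.7,0.5,10],"delta_rot":[0,0,0.04],"grip":1},{"translation":[0.7,0.5,14],"delta_rot":[0,0,0.04],"grip":1},{"translation":[0.7,0.5,17],"delta_rot":[0,0,0.04],"grip":1},{"translation":[0.7,0.5,19],"delta_rot":[0,0,0.04],"grip":1},{"translation":[0.7,0.5,20.5],"delta_rot":[0,0,0.04],"grip":1},{"translation":[0.7,0.5,21.5],"delta_rot":[0,0,0.04],"grip":1},{"translation":[0.7,0.5,22.3],"delta_rot":[0,0,0.04],"grip":1},{"translation":[0.7,0.5,22.3],"delta_rot":[0,0,0.04],"grip":1}]'

```text
clock: 2.78
ee_pos: [0.4745, -0.1262, 0.1814]
ee_rot: [-3.141, 0.0, 1.529]
force: [0.8, -0.1, -0.0]
width: 1.0
grip_force: 0.0
```

>>> carry_out --targets '[{"translation":[0,0,0],"delta_rot":[0,0,0],"grip":0.6},{"translation":[0,0,0],"delta_rot":[0,0,0],"grip":0.4},{"translation":[0,0,0],"delta_rot":[0,0,0],"grip":0.2},{"translation":[0,0,0],"delta_rot":[0,0,0],"grip":0},{"translation":[0,0,0],"delta_rot":[0,0,0],"grip":0},{"translation":[0,0,0],"delta_rot":[0,0,0],"grip":0},{"translation":[0,0,0],"delta_rot":[0,0,0],"grip":0}]'

```text
clock: 3.65
ee_pos: [0.4747, -0.1259, 0.1823]
ee_rot: [3.141, 0.0, 1.53]
force: [-0.3, 0.7, 7.7]
width: 0.439
grip_force: 59.2
```

>>> carry_out --targets '[{"translation":[0,0,-1],"delta_rot":[0,0,0],"grip":0},{"translation":[0,0,-3],"delta_rot":[0,0,0],"grip":0},{"translation":[0,0,-6],"delta_rot":[0,0,0],"grip":0},{"translation":[0,0,-10],"delta_rot":[0,0,0],"grip":0},{"translation":[0,0,-14],"delta_rot":[0,0,0],"grip":0},{"translation":[0,0,-18],"delta_rot":[0,0,0],"grip":0},{"translation":[0,0,-20],"delta_rot":[0,0,0],"grip":0},{"translation":[0,0,-20],"delta_rot":[0,0,0],"grip":0},{"translation":[0,0,-20],"delta_rot":[0,0,0],"grip":0}]'

```text
clock: 4.78
ee_pos: [0.4741, -0.1259, 0.3811]
ee_rot: [-3.141, 0.0, 1.53]
force: [-0.0, -0.3, -1.4]
width: 0.437
grip_force: 60.3
```

```bash
python3 - <<'E'
from h import *
s=monitor.state();print(s['clock'],s['ee_pos'],s['width'],s['grip_force'],s['force'])
a=cams.capture('wrist');b=cams.capture('scene')
cv2.imwrite('pics/w2.png',cv2.resize(np.hstack([a,b])[:,:,::-1],(800,300)))
E
```

```text
4.775 [ 0.47410096 -0.12591255  0.38110214] 0.4373364970553297 60.28858423233032 [-0.00796908 -0.29598741 -1.38458014]
```

View pics/w2.png

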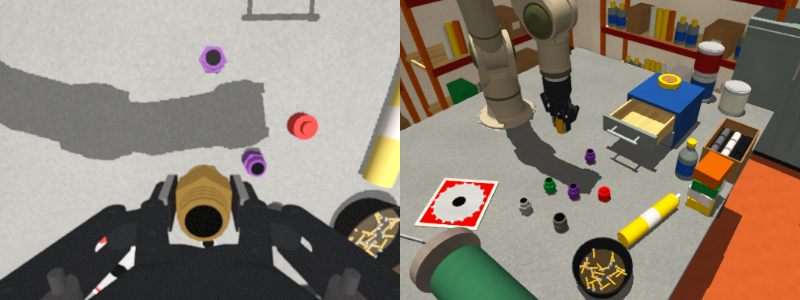

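The brass is held upright between the pads (about (203,200) in the left picture) and the look-alikes are untouched. Next I'll carry it over the drawer.

>>> carry_out --targets '[{"translation":[3,1.1,0],"delta_rot":[0,0,-0.04],"grip":0},{"translation":[7,2.5,0],"delta_rot":[0,0,-0.04],"grip":0},{"translation":[12,4.3,0],"delta_rot":[0,0,-0.04],"grip":0},{"translation":[17,6.1,0],"delta_rot":[0,0,-0.04],"grip":0},{"translation":[22,7.9,0],"delta_rot":[0,0,-0.04],"grip":0},{"translation":[26,9.3,0],"delta_rot":[0,0,-0.04],"grip":0},{"translation":[28.2,10.1,0],"delta_rot":[0,0,-0.04],"grip":0},{"translation":[28.2,10.1,0],"delta_rot":[0,0,-0.04],"grip":0},{"translation":[28.2,10.1,0],"delta_rot":[0,0,-0.04],"grip":0}]'

```text
clock: 6.0
ee_pos: [0.5868, 0.1502, 0.3809]
ee_rot: [-3.14, 0.002, 1.569]
force: [0.6, -0.9, -1.7]
width: 0.436
grip_force: 60.3
```

```bash
python3 - <<'E'
from h import *
s=monitor.state();print(s['clock'],s['ee_pos'],s['width'],s['grip_force'])
a=cams.capture('top');b=cams.capture('scene');c=cams.capture('wrist')
cv2.imwrite('pics/p3.png',np.hstack([cv2.resize(a[100:250,40:280],(416,260)),cv2.resize(c,(384,260))])[:,:,::-1])
E
```

```text
6.0 [0.58677741 0.15023944 0.38094241] 0.4364234535940557 60.31468391418457
```

View pics/p3.png

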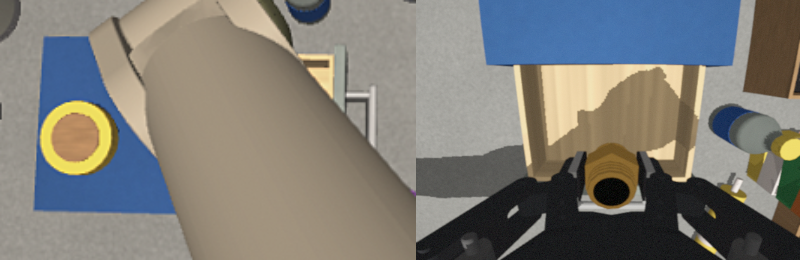

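The right half shows the nipple centred between the drawer sides (525–703), with the cabinet edge well behind it. I'll lower it now.

>>> carry_out --targets '[{"translation":[0,0,2],"delta_rot":[0,0,0],"grip":0},{"translation":[0,0,5],"delta_rot":[0,0,0],"grip":0},{"translation":[0,0,7.5],"delta_rot":[0,0,0],"grip":0},{"translation":[0,0,9],"delta_rot":[0,0,0],"grip":0},{"translation":[0,0,9.7],"delta_rot":[0,0,0],"grip":0},{"translation":[0,0,10],"delta_rot":[0,0,0],"grip":0},{"translation":[0,0,10.1],"delta_rot":[0,0,0],"grip":0},{"translation":[0,0,10.1],"delta_rot":[0,0,0],"grip":0}]'

```text
clock: 7.15
ee_pos: [0.5872, 0.1518, 0.2812]
ee_rot: [3.141, -0.0, 1.57]
force: [0.1, -0.1, -0.8]
width: 0.439
grip_force: 60.3
```

>>> carry_out --targets '[{"translation":[0,0,0.2],"delta_rot":[0,0,0],"grip":0},{"translation":[0,0,0.4],"delta_rot":[0,0,0],"grip":0},{"translation":[0,0,0.5],"delta_rot":[0,0,0],"grip":0},{"translation":[0,0,0.5],"delta_rot":[0,0,0],"grip":0}]'

```text
clock: 7.65
ee_pos: [0.5871, 0.1518, 0.2755]
ee_rot: [-3.141, 0.0, 1.57]
force: [0.3, 0.4, -2.4]
width: 0.439
grip_force: 60.3
```

>>> carry_out --targets '[{"translation":[0,0,0.1],"delta_rot":[0,0,0],"grip":0},{"translation":[0,0,0.15],"delta_rot":[0,0,0],"grip":0},{"translation":[0,0,0.15],"delta_rot":[0,0,0],"grip":0.5},{"translation":[0,0,0.15],"delta_rot":[0,0,0],"grip":0.65},{"translation":[0,0,0.15],"delta_rot":[0,0,0],"grip":0.8},{"translation":[0,0,0.15],"delta_rot":[0,0,0],"grip":0.8},{"translation":[0,0,0.15],"delta_rot":[0,0,0],"grip":0.8}]'

```text
clock: 8.52
ee_pos: [0.5871, 0.1518, 0.2741]
ee_rot: [-3.142, -0.0, 1.57]
force: [-0.2, -0.4, -0.4]
width: 0.802
grip_force: 0.0
```

>>> carry_out --targets '[{"translation":[0,0,-1],"delta_rot":[0,0,0],"grip":0.8},{"translation":[0,0,-3],"delta_rot":[0,0,0],"grip":0.8},{"translation":[0,0,-6],"delta_rot":[0,0,0],"grip":0.8},{"translation":[0,0,-10],"delta_rot":[0,0,0],"grip":0.8},{"translation":[0,0,-13],"delta_rot":[0,0,0],"grip":0.8},{"translation":[0,0,-13],"delta_rot":[0,0,0],"grip":0.8}]'

```text
clock: 9.28
ee_pos: [0.5874, 0.1521, 0.4072]
ee_rot: [3.137, -0.001, 1.57]
force: [-0.2, 0.6, 0.2]
width: 0.798
grip_force: 0.0
```

>>> carry_out --targets '[{"translation":[-5,0,0],"delta_rot":[0,0,0],"grip":0},{"translation":[-10,0,0],"delta_rot":[0,0,0],"grip":0},{"translation":[-15,0,0],"delta_rot":[0,0,0],"grip":0},{"translation":[-19,0,0],"delta_rot":[0,0,0],"grip":0},{"translation":[-19,0,0],"delta_rot":[0,0,0],"grip":0},{"translation":[-19,0,0],"delta_rot":[0,0,0],"grip":0},{"translation":[-19,0,0],"delta_rot":[0,0,0],"grip":0}]'

```text
clock: 10.15
ee_pos: [0.5869, -0.0367, 0.404]
ee_rot: [-3.141, -0.001, 1.572]
force: [0.2, -0.1, 0.2]
width: 0.001
grip_force: 0.0
```

```bash
python3 - <<'E'
from h import *
s=monitor.state();print(s['clock'],s['ee_pos'],s['width'],s['force'])
cal=cams.get_calibration('wrist')
c=cams.capture('wrist');b=cams.capture('scene')
cv2.imwrite('pics/p4.png',np.hstack([c,cv2.resize(b[90:230,190:390],(288,202)) if 0 else c[:, :0]])[:,:,::-1])
import pickle;pickle.dump(cal,open('w4.pkl','wb'))
E
```

```text
10.15 [ 0.586863   -0.03674549  0.40403509] 0.0010197335197217128 [ 0.21650881 -0.10051626  0.19696392]
```

View pics/p4.png

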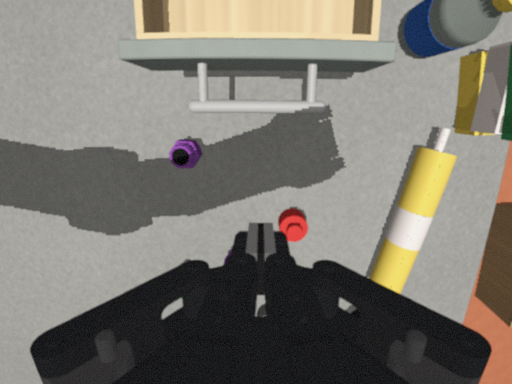

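The handle bar is centred at (257,106), in line with the closed fingers at column 258. I'll check the brass in the scene view and measure the bar.

```bash
python3 - <<'E'
from h import *
import pickle
c=pickle.load(open('w4.pkl','rb'));S=cams.get_calibration('scene');T=cams.get_calibration('top')
b=cams.capture('scene')
print('bar',plane(c,(257,106),.126),'tri -x end',tri(c,(190,106),S,(269,167)))
p=S['R']@np.array([.587,.152,.118])+S['t'];f=192/np.tan(np.radians(S['fov_y'])/2)
q=(int(p[0]/p[2]*f+S['cx']),int(p[1]/p[2]*f+S['cy']));print('expect',q)
ce,st,m=blob(b,(13,165,60),(26,255,255),q,22);print('seen',ce,st,plane(S,ce,.125))
cv2.imwrite('pics/s5.png',cv2.resize(b[80:240,190:390],(600,480))[:,:,::-1])
E
```

```text
bar [0.58396095 0.03709056 0.126     ] tri -x end (array([0.5301218 , 0.0392478 , 0.12792084]), np.float64(0.009396330024742373))
expect (307, 157)
seen [307.50574713 156.47701149] [300 147  15  19 174] [0.58951767 0.14785677 0.125     ]
```

View pics/s5.png

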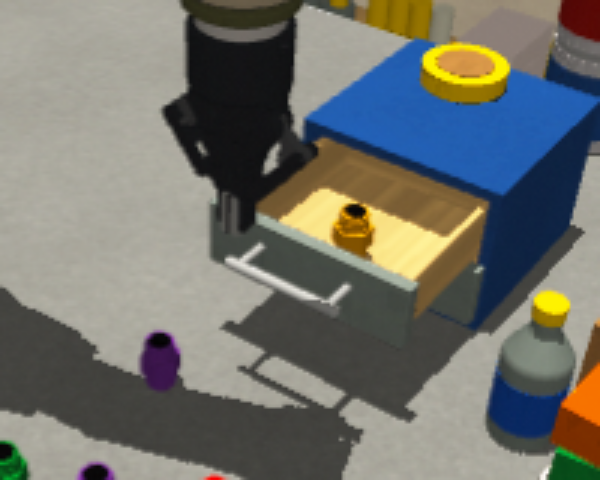

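The brass stands upright in the drawer at (353,225) in this crop. I'll lower the closed fingers in front of the bar and push.

>>> carry_out --targets '[{"translation":[0,0,4],"delta_rot":[0,0,0],"grip":0},{"translation":[0,0,8],"delta_rot":[0,0,0],"grip":0},{"translation":[0,0,10.5],"delta_rot":[0,0,0],"grip":0},{"translation":[0,0,11.9],"delta_rot":[0,0,0],"grip":0},{"translation":[1.5,0,11.9],"delta_rot":[0,0,0],"grip":0},{"translation":[3,0,11.9],"delta_rot":[0,0,0],"grip":0},{"translation":[4.5,0,11.9],"delta_rot":[0,0,0],"grip":0},{"translation":[5.5,0,11.9],"delta_rot":[0,0,0],"grip":0},{"translation":[6.5,0,11.9],"delta_rot":[0,0,0],"grip":0},{"translation":[7.5,0,11.9],"delta_rot":[0,0,0],"grip":0}]'

```text
clock: 11.55
ee_pos: [0.5871, 0.037, 0.2853]
ee_rot: [3.141, 0.0, 1.569]
force: [0.9, -1.3, 0.9]
width: 0.001
grip_force: 0.7
```

>>> carry_out --targets '[{"translation":[1,0,0],"delta_rot":[0,0,0],"grip":0},{"translation":[2,0,0],"delta_rot":[0,0,0],"grip":0},{"translation":[3,0,0],"delta_rot":[0,0,0],"grip":0},{"translation":[4,0,0],"delta_rot":[0,0,0],"grip":0},{"translation":[5,0,0],"delta_rot":[0,0,0],"grip":0},{"translation":[6,0,0],"delta_rot":[0,0,0],"grip":0},{"translation":[7,0,0],"delta_rot":[0,0,0],"grip":0},{"translation":[8,0,0],"delta_rot":[0,0,0],"grip":0},{"translation":[8.5,0,0],"delta_rot":[0,0,0],"grip":0}]'

```text
clock: 12.68
ee_pos: [0.5869, 0.1227, 0.2851]
ee_rot: [-3.141, -0.0, 1.571]
force: [0.5, -0.8, 0.3]
width: -0.0
grip_force: 0.6
```

>>> carry_out --targets '[{"translation":[0.5,0,0],"delta_rot":[0,0,0],"grip":0},{"translation":[1,0,0],"delta_rot":[0,0,0],"grip":0},{"translation":[1.5,0,0],"delta_rot":[0,0,0],"grip":0},{"translation":[2,0,0],"delta_rot":[0,0,0],"grip":0}]'

```text
clock: 13.18
ee_pos: [0.5871, 0.142, 0.2851]
ee_rot: [-3.141, 0.0, 1.57]
force: [-0.6, -1.7, 1.1]
width: 0.0
grip_force: 0.6
```

```bash
python3 - <<'E'
from h import *
s=monitor.state();print(s['clock'],s['ee_pos'],s['force'])
b=cams.capture('scene');cv2.imwrite('pics/s6.png',cv2.resize(b[80:240,190:390],(600,480))[:,:,::-1])
E
```

```text
13.175 [0.58706985 0.14195551 0.28511487] [-0.57176956 -1.66932655  1.11332866]
```

View pics/s6.png

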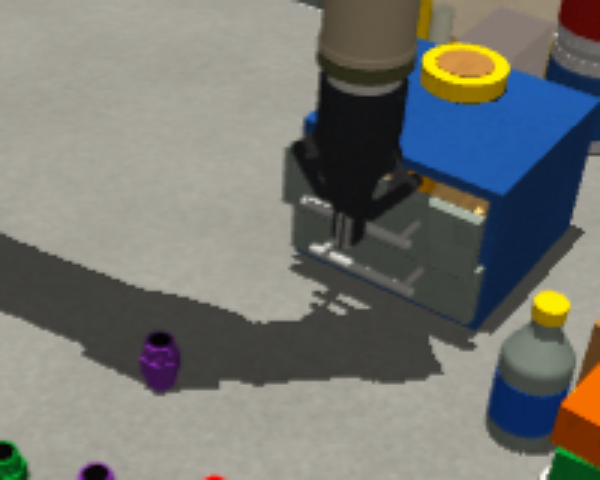

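The drawer is nearly shut, with a gap of about 2 cm visible at (455,200). I'll continue gently.

>>> carry_out --targets '[{"translation":[0.3,0,0],"delta_rot":[0,0,0],"grip":0},{"translation":[0.6,0,0],"delta_rot":[0,0,0],"grip":0},{"translation":[0.9,0,0],"delta_rot":[0,0,0],"grip":0},{"translation":[1.2,0,0],"delta_rot":[0,0,0],"grip":0}]'

```text
clock: 13.72
ee_pos: [0.5871, 0.1539, 0.2851]
ee_rot: [-3.142, 0.0, 1.57]
force: [0.2, -1.1, -0.5]
width: 0.002
grip_force: 0.5
```

>>> carry_out --targets '[{"translation":[0.2,0,0],"delta_rot":[0,0,0],"grip":0},{"translation":[0.4,0,0],"delta_rot":[0,0,0],"grip":0},{"translation":[0.6,0,0],"delta_rot":[0,0,0],"grip":0}]'

```text
clock: 14.1
ee_pos: [0.5871, 0.1598, 0.2851]
ee_rot: [-3.142, 0.0, 1.57]
force: [1.3, -1.2, 0.0]
width: 0.002
grip_force: 0.5
```

>>> carry_out --targets '[{"translation":[0.2,0,0],"delta_rot":[0,0,0],"grip":0},{"translation":[0.4,0,0],"delta_rot":[0,0,0],"grip":0},{"translation":[0.5,0,0],"delta_rot":[0,0,0],"grip":0}]'

```text
clock: 14.48
ee_pos: [0.5872, 0.1644, 0.2851]
ee_rot: [-3.141, 0.001, 1.569]
force: [0.3, -4.4, 1.8]
width: -0.003
grip_force: 2.3
```

>>> carry_out --targets '[{"translation":[0.1,0,0],"delta_rot":[0,0,0],"grip":0},{"translation":[0.2,0,0],"delta_rot":[0,0,0],"grip":0},{"translation":[0.3,0,0],"delta_rot":[0,0,0],"grip":0}]'

```text
clock: 14.85
ee_pos: [0.5873, 0.1651, 0.2851]
ee_rot: [-3.14, 0.004, 1.567]
force: [0.1, -12.9, 4.6]
width: 0.003
grip_force: 6.2
```

The fingers have hit the firm stop (13 N). I'll back off, rise and check.

>>> carry_out --targets '[{"translation":[-2,0,0],"delta_rot":[0,0,0],"grip":0},{"translation":[-5,0,0],"delta_rot":[0,0,0],"grip":0},{"translation":[-8,0,-3],"delta_rot":[0,0,0],"grip":0},{"translation":[-12,0,-8],"delta_rot":[0,0,0],"grip":0},{"translation":[-17,0,-12],"delta_rot":[0,0,0],"grip":0},{"translation":[-17,0,-12],"delta_rot":[0,0,0],"grip":0},{"translation":[-17,0,-12],"delta_rot":[0,0,0],"grip":0}]'

```text
clock: 15.72
ee_pos: [0.5866, -0.0025, 0.4051]
ee_rot: [3.141, -0.001, 1.569]
force: [-0.5, -0.6, -0.4]
width: 0.004
grip_force: 0.0
```

```bash
python3 - <<'E'
from h import *
s=monitor.state();print(s['clock'],s['ee_pos'],s['force'])
c=cams.get_calibration('wrist');w=cams.capture('wrist');b=cams.capture('scene')
g=cv2.resize(b[60:300,110:390],(448,384))
cv2.imwrite('pics/s7.png',cv2.resize(np.hstack([g,w]),(800,320))[:,:,::-1])
E
```

```text
15.725 [ 0.5865953  -0.00250594  0.40506801] [-0.53360286 -0.61506087 -0.42149617]
```

View pics/s7.png

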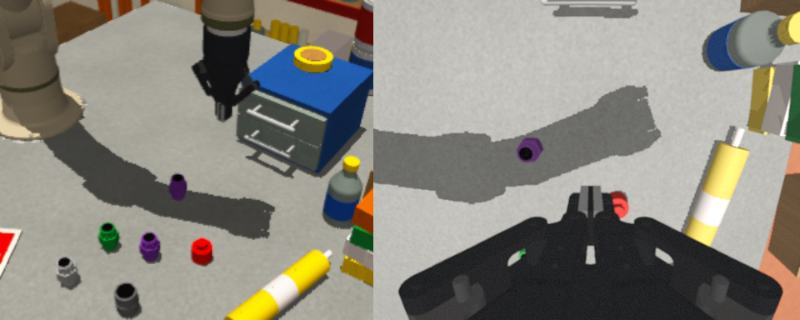

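The drawer is flush with the lower one at (285,105), the steel nipple stands where it was at (66,270), and the arm is clear. I'll hand in now.

```bash
python3 -c "
from station import finish_job
print(finish_job())"
```

```text
the job is handed in; nothing more can be done
None
```

The brass nipple was set standing in the top drawer, the drawer was pushed to its stop, the steel nipple was left in place, and the job was handed in at about 16 s; the judge returned no verdict.

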